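# Clear the pile off the tablet into the desk trays

### The job

The tablet is needed, but small desk things are piled on it. Take the pile apart from the top, one thing at a time and without toppling the rest, and put each away in its own tray: the sharpener in the yellow one, the eraser in the blue one, the correction tape in the green one and the clip box in the red one. Set each down, do not drop it, flat and right way up on the dark mark in the middle of its tray, with its length along the tray's long side.

Things in the scene. Friction and masses are not known exactly. Their poses are not given: they have to be found in the camera images.
- sharpener: small grey metal wedge sharpener, topmost thing of the pile, 16 (x) x 26 (y) x 12 mm high; origin at the centre of its underside, z up, length along y. Rigid.
- eraser: block eraser in a blue card sleeve with a white end, under the sharpener, 20 (x) x 44 (y) x 12 mm high; origin at the centre of its underside, z up, length along y. Rigid.
- correction_tape: white correction tape with a blue dot, lens-shaped from above, under the eraser, 33 (x, at its middle) x 81 (y) x 14 mm high; origin at the centre of its underside, z up, length along y. Rigid.
- clip_box: clear box of paper clips, lid fixed shut, at the bottom of the pile, 52 (x, across the walls; 56 with the lid tab) x 71 (y) x 22 mm high; origin at the centre of its underside, z up, length along y. Rigid.
- tablet: black tablet computer lying flat, fixed, 215 (x) x 150 (y) x 8 mm, on which the pile stands; origin at the centre of its underside, z up.
- tray_yellow: yellow open desk tray, fixed to the desk, 112 (x) x 140 (y) x 16 mm, walls 4 mm thick; origin at the centre of its underside, z up, its long side along its y; its inner floor is 4 mm above the origin. A flat dark felt mark, 28 x 38 mm (x by y), in the middle of the floor shows where the sharpener goes.
- tray_blue: blue open desk tray, fixed to the desk, 112 (x) x 140 (y) x 16 mm, walls 4 mm thick; origin at the centre of its underside, z up, its long side along its y; its inner floor is 4 mm above the origin. A flat dark felt mark, 30 x 56 mm (x by y), in the middle of the floor shows where the eraser goes.
- tray_green: green open desk tray, fixed to the desk, 112 (x) x 140 (y) x 16 mm, walls 4 mm thick; origin at the centre of its underside, z up, its long side along its y; its inner floor is 4 mm above the origin. A flat dark felt mark, 42 x 90 mm (x by y), in the middle of the floor shows where the correction tape goes.
- tray_red: red open desk tray, fixed to the desk, 112 (x) x 140 (y) x 16 mm, walls 4 mm thick; origin at the centre of its underside, z up, its long side along its y; its inner floor is 4 mm above the origin. A flat dark felt mark, 62 x 78 mm (x by y), in the middle of the floor shows where the clip box goes.
Mind the look-alikes: they are no part of the job. Leave any brown, orange or pink look-alike of the correction_tape alone.

How it is judged:
By the outcome, as a careful person would: the job done as asked, in the order asked, and still so for the second after the job is handed in, with the robot touching nothing.
It also fails if it takes over 115 s, if anything falls off the work surface, if the arm or the gripper's body presses on something with over 40 N, if the wrist force passes 120 N, or if a joint passes its speed limit or range.

### The arm

A 6-joint arm with a two-finger parallel gripper is mounted at the origin on a cart in front of the work surface, level with it; the furniture and walls round the work are solid. World frame = base frame: x ahead of the robot, y to its left, z up, the work surface at z = 0. Lengths are in m, angles in rad, forces in N, time in s.
With the tool pointing down it reaches from about 0.275 to 0.725 m from the base axis. Payload 5.6 kg.
Tool frame: the origin (TCP) lies at the very end of the fingers, on their centre line; the grasp point (between the pads) lies 19 mm behind it; z points along the fingers, y is the line along which they close (so a half turn about z gives the same grasp; the last joint's range is limited). The gripper opens to 85 mm and grips with 20 to 120 N. Pads are 22 mm wide; open, the fingers measure 114 mm over their backs; the gripper's body (76 mm by 85 mm) begins 54 mm behind the grasp point. The pads swing forward as they close: fully open they stand 13 mm farther back than shut.
Start: joints at [0.285, 0.255, 0.108, 0, -1.424, -0.285], TCP at [0.55, 0, 0.231] pointing down, gripper open.
Joint ranges: [-2.95, 2.95], [-1.21, 1.97], [-1.09, 1.5], [-2.87, 1.71], [-2.94, -0.07], [-3.05, 3.05]. Speed limits (rad/s): [2.57, 2.57, 3.14, 3.14, 3.14, 3.14].

### API

Orientations are given as a unit quaternion [x, y, z, w].
In Python, from plant import manip, fingers, camera, camera_params, job gives the robot as it stands. Calls block until the motion is done:
- manip.move_pose(position, orientation): joint-space move of the TCP to a pose.
- manip.line_to(position, max_speed=0.15, attitude=None, force_limit=None): straight line of the TCP; attitude=None keeps the orientation; max_speed is the mean speed in m/s. With force_limit (N) it stops when the force on the tool has changed by that much, and returns True; else False.
- manip.goto_joints(angles): joint-space move.
- fingers.let_go() and fingers.grasp(force=None): open the fingers fully, or close them until they stop; force is the grip in N (None keeps the last).
- manip.sleep(seconds).
- manip.solve_ik(position, orientation): joint angles nearest the present ones, or None.
- camera(name): name is "scene" or "side" or "wrist"; returns the picture (480x640x3 uint8, blue, green, red); there is no depth.
- camera_params(name): a dict with "fx", "fy", "cx", "cy" (pixels), "xyz" and "attitude" of the camera in the world. Camera axes: x right, y down, z forward; pixel columns grow to the right and rows downward; lengths in m; the calibration is good to about 2 mm. A picture is of the moment at which its call begins: read the wrist's pose just before it. camera_params takes no time and is no camera call; for the wrist camera it gives the pose at the moment of the call.
A pose or a line that the arm cannot do raises manip.IKError and nothing moves.
- job.sign_off(): hands the job in; it is judged then, once.
Readings, each from a call of its own:
- manip.current_time_s(): time.
- manip.current_joints(): joint angles.
- manip.current_dq(): joint speeds.
- manip.current_effort(): joint torques, N m.
- manip.current_ee_pos(): TCP position.
- manip.current_orientation(): TCP orientation.
- manip.current_force(): force on the tool from outside, world axes, zero at the start.
- manip.current_wrist_torque(): the same for the moment, N m.
- manip.current_width(): finger opening in m.
- manip.current_grip_force(): force on a finger pad.
Only numpy, scipy, OpenCV 4.12 (cv2) and the standard library are available. Lean on these libraries where they do the work, as an engineer would, in place of code of your own. Each camera call takes 0.05 s, during which the arm holds its last target. There are 200 camera calls.

## Working session

There is one attempt and no reset: what is moved stays moved. The work goes in short steps, each a Python script; the robot and the scene stay as the last script left them, time stands still between calls to the robot, and variables do not carry over. Pictures are saved under pics/ and viewed, at most 14 in all, crops included, and the job is handed in when it is done.

```bash
mkdir -p pics; python3 - <<'E'
from plant import manip, fingers, camera, camera_params, job
import cv2
for n in ("scene","side","wrist"):
    p=camera_params(n);print(n,p)
    cv2.imwrite(f"pics/{n}0.png",camera(n))
E
```

```text
scene {'fx': 456.0175488497773, 'fy': 456.0175488497773, 'cx': 314.42608043179723, 'cy': 241.03319151536715, 'xyz': array([ 0.84919806, -0.33935428,  1.03061667]), 'attitude': array([ 0.89602632,  0.36976621, -0.09600288, -0.2262592 ])}
side {'fx': 489.1704464775838, 'fy': 489.1704464775838, 'cx': 318.6971366021306, 'cy': 238.5941417477665, 'xyz': array([0.53498045, 1.18117342, 0.85023884]), 'attitude': array([ 0.00932931,  0.88306684, -0.46895609, -0.01364238])}
wrist {'fx': 415.08735148770836, 'fy': 415.08735148770836, 'cx': 318.4773301685026, 'cy': 235.09243988797925, 'xyz': array([ 0.55006251, -0.07361605,  0.3737722 ]), 'attitude': array([ 4.48900470e-05,  9.89484913e-01,  1.44632882e-01, -9.66484045e-04])}
```

View pics/scene0.png

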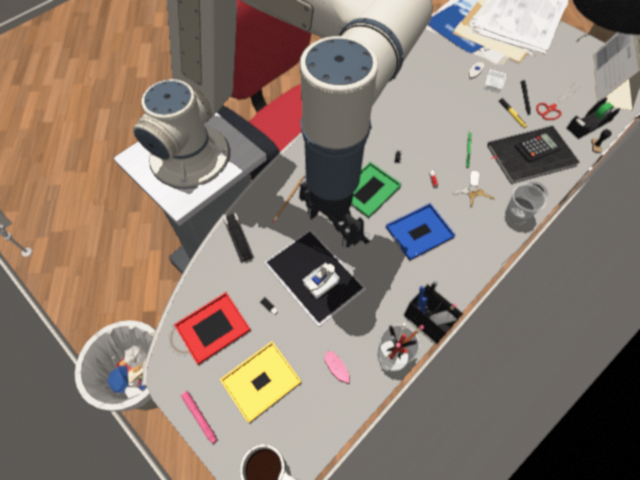

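View pics/wrist0.png

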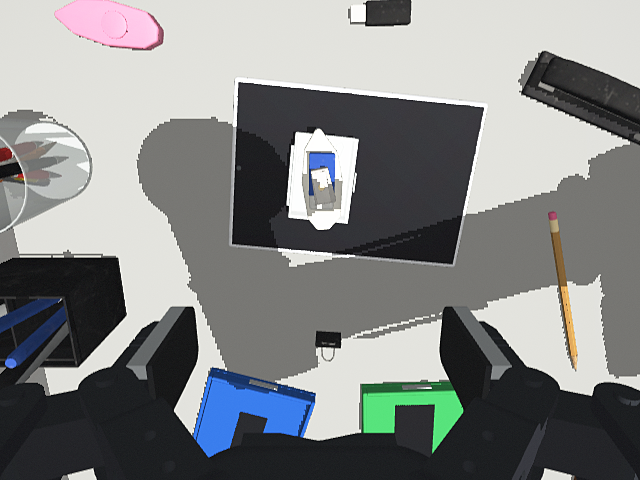

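View pics/side0.png

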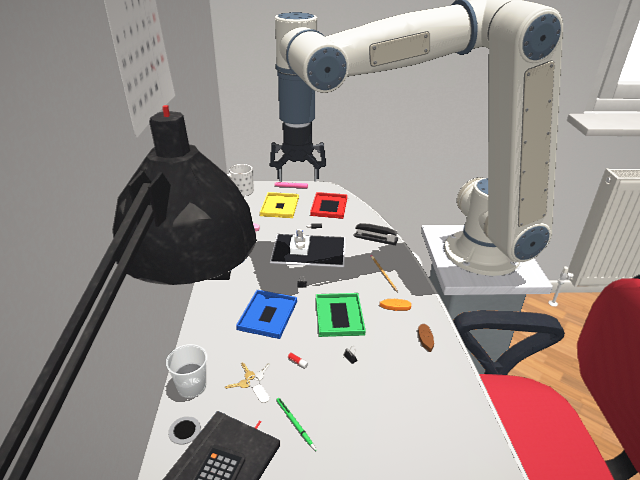

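The scene view shows the pile on the tablet (scene ~320,280; wrist ~320,180) and the yellow (262,380), red (212,327), blue (420,232) and green (370,190) trays. Pink, orange and brown lens shapes lie off the tablet. Next I'll move in for a closer look.

```bash
cat > h.py <<'E'
from plant import manip, fingers, camera, camera_params, job
import cv2, numpy as np
from scipy.spatial.transform import Rotation as R
def p2w(p,uv,z):
    uv=np.atleast_2d(uv).astype(float)
    d=np.c_[(uv[:,0]-p["cx"])/p["fx"],(uv[:,1]-p["cy"])/p["fy"],np.ones(len(uv))]
    d=R.from_quat(p["attitude"]).apply(d); c=np.array(p["xyz"])
    return c+d*((np.broadcast_to(z,len(uv))-c[2])/d[:,2])[:,None]
def w2p(p,X):
    q=R.from_quat(p["attitude"]).inv().apply(np.atleast_2d(X)-p["xyz"])
    return np.c_[p["fx"]*q[:,0]/q[:,2]+p["cx"],p["fy"]*q[:,1]/q[:,2]+p["cy"]]
def down(a):
    """tool down, closing line (tool y) at world angle a (mod pi), a chosen so x-joint is fine"""
    y=np.array([np.cos(a),np.sin(a),0]);z=np.array([0,0,-1.]);x=np.cross(y,z)
    return R.from_matrix(np.c_[x,y,z]).as_quat()
E
python3 - <<'E'
from h import *
print(R.from_quat(manip.current_orientation()).as_matrix().round(3),manip.current_time_s())
p=camera_params("scene")
print(p2w(p,[[262,380],[212,327],[420,232],[370,190],[320,280]],[.004]*4+[.05]).round(3))
p=camera_params("wrist")
print(p2w(p,[[322,190],[238,79],[487,104],[454,265],[231,244]],[.07]+[.008]*4).round(3))
E
```

```text
[[-0.    -1.    -0.001]
 [-1.     0.    -0.   ]
 [ 0.     0.001 -1.   ]] 0.15
[[ 0.616 -0.276  0.004]
 [ 0.444 -0.278  0.004]
 [ 0.628  0.262  0.004]
 [ 0.449  0.27   0.004]
 [ 0.553 -0.03   0.05 ]]
[[ 0.547 -0.018  0.07 ]
 [ 0.616 -0.099  0.008]
 [ 0.408 -0.079  0.008]
 [ 0.422  0.065  0.008]
 [ 0.63   0.044  0.008]]
```

```bash
python3 - <<'E'
from h import *
import json
q=manip.current_orientation()
S={}
for n,pos in (("L",(.54,.27,.28)),("Rr",(.53,-.27,.28)),("P",(.545,.0,.20))):
    manip.move_pose(pos,q); manip.sleep(.2)
    p=camera_params("wrist"); im=camera("wrist"); cv2.imwrite(f"pics/{n}.png",im)
    S[n]={k:np.array(v).tolist() for k,v in p.items()}
json.dump(S,open("S.json","w"))
im=cv2.imread("pics/P.png");p=S["P"];u,v=w2p(p,[.547,-.02,.05])[0].astype(int);print(u,v)
u0,v0=max(u-80,0),max(v-60,0);print(u0,v0)
cv2.imwrite("pics/Pc.png",cv2.resize(im[v0:v0+120,u0:u0+160],None,fx=5,fy=5,interpolation=cv2.INTER_CUBIC))
a=cv2.imread("pics/L.png");b=cv2.imread("pics/Rr.png")
cv2.imwrite("pics/T.png",np.vstack([a[:300],b[:300]]))
print(manip.current_time_s())
E
```

```text
316 190
236 130
5.0083
```

View pics/Pc.png

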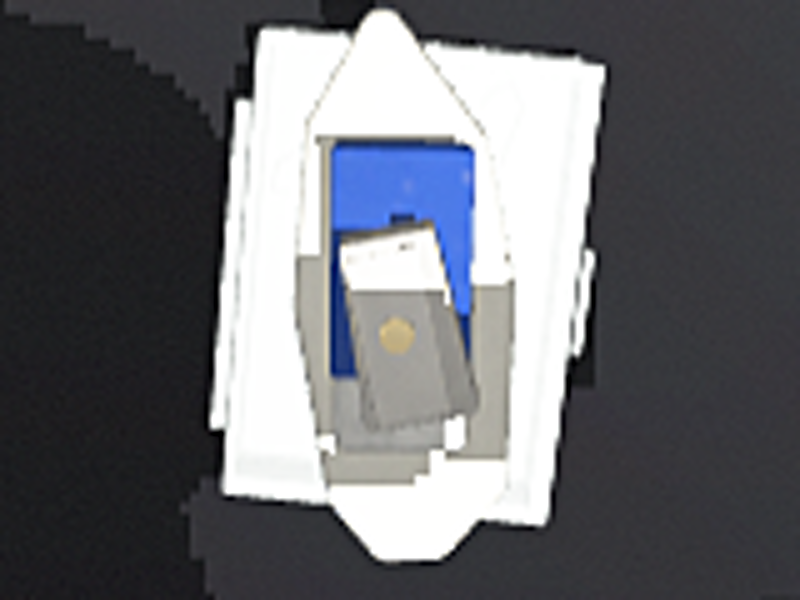

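View pics/T.png

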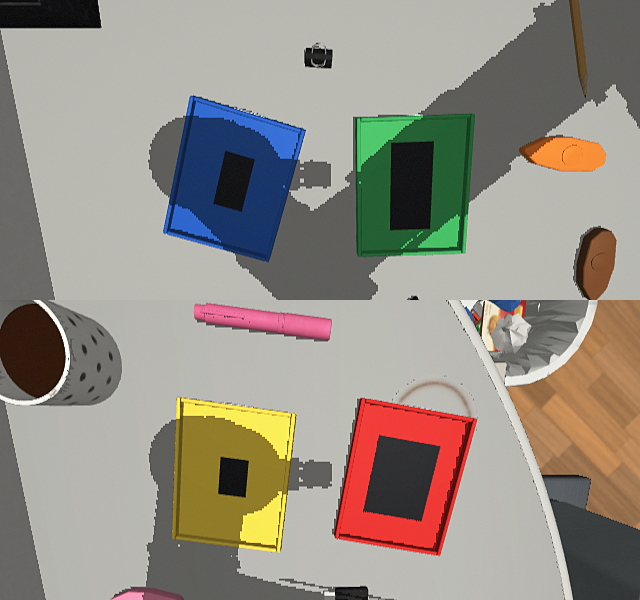

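Correction tape candidates: the white lens in the pile (wrist crop centre 400,285), orange (563,153 in the left view), brown (597,262) and pink (wrist start view 110,25). I choose the white one under the blue eraser, and the crop confirms it. The sharpener is on top (crop 406,328). The tray marks show clearly, so I'll compute the poses.

```bash
python3 - <<'E'
from h import *
import json
S=json.load(open("S.json")); out={}
for n,f,c,sz in (("blue","L",(234,182),(30,56)),("green","L",(411,186),(42,90)),("yellow","Rr",(233,177),(28,38)),("red","Rr",(401,178),(62,78))):
    g=cv2.imread(f"pics/{f}.png").max(2)
    m=(g<65).astype(np.uint8); k,l,st,_=cv2.connectedComponentsWithStats(m,connectivity=4)
    m=(l==l[c[1],c[0]]).astype(np.uint8)
    ct=cv2.findContours(m,cv2.RETR_EXTERNAL,cv2.CHAIN_APPROX_NONE)[0][0][:,0]
    w=p2w(S[f],ct,.0045)[:,:2]
    (cx,cy),(a,b),_=r=cv2.minAreaRect((w*1000).astype(np.float32))
    bp=cv2.boxPoints(r); e=[bp[1]-bp[0],bp[2]-bp[1]]; e=max(e,key=np.linalg.norm); e=e*np.sign(e[1])
    out[n]=[cx/1000,cy/1000,float(np.arctan2(e[1],e[0]))]
    print(n,cx,cy,a,b,sz,np.degrees(out[n][2]))
json.dump(out,open("trays.json","w"))
p=S["P"]; C=lambda a:np.array(a)/5+[236,130]
def show(n,pts,z):
    w=p2w(p,C(pts),z)[:,:2]*1000; print(n,w.round(1).tolist(),"c",w.mean(0).round(1))
    print("  sides",np.linalg.norm(w-np.roll(w,-1,0),axis=1).round(1), "axis",np.degrees(np.arctan2(*(w[0]+w[1]-w[2]-w[3])[::-1])))
show("sharp",[(340,238),(435,222),(478,412),(370,432)],.068)
show("eras",[(332,140),(474,146),(470,455),(329,450)],.056)
show("tape",[(383,8),(515,280),(410,562),(296,270)],.044)
show("box",[(262,28),(605,65),(548,525),(222,492)],.030)
E
```

```text
blue 626.456787109375 263.03717041015625 55.848209381103516 29.918922424316406 (30, 56) 73.37279489467423
green 446.17755126953125 268.68658447265625 42.239830017089844 89.70355987548828 (42, 90) 91.9001884523324
yellow 616.6340942382812 -279.19158935546875 37.1228141784668 27.802825927734375 (28, 38) 82.37824222098513
red 447.277099609375 -277.22711181640625 77.29818725585938 61.907230377197266 (62, 78) 80.22665067016108
sharp [[555.0, -32.3], [542.3, -34.4], [536.4, -8.5], [551.2, -5.7]] c [546.2 -20.3]
  sides [12.8 26.6 15.  26.9] axis -79.5320577103655
eras [[556.3, -44.0], [536.9, -43.1], [537.1, 0.7], [557.3, -0.1]] c [546.9 -21.6]
  sides [19.5 43.8 20.2 43.9] axis -90.81604150286587
tape [[549.4, -61.0], [530.4, -22.5], [545.8, 20.5], [562.2, -24.0]] c [546.9 -21.7]
  sides [42.9 45.7 47.5 39.1] axis -109.42459959637351
box [[567.4, -57.5], [516.8, -52.1], [524.0, 18.9], [575.2, 13.4]] c [545.8 -19.3]
  sides [50.9 71.4 51.5 71.3] axis -96.06029359090785
```

```bash
cat >> h.py <<'E'
import json
def best(pos,a):
    c=[(abs(j[5]),b) for b in (a,a+np.pi) for j in [manip.solve_ik(pos,down(b))] if j is not None]
    return min(c)[1]
def pick(x,y,a,z,force=30,up=.09):
    a=best([x,y,z],a); manip.move_pose([x,y,z+up],down(a)); manip.line_to([x,y,z],.1)
    fingers.grasp(force); print("w",manip.current_width(),"grip",manip.current_grip_force())
    manip.line_to([x,y,z+.03],.05); manip.line_to([x,y,.17],.2); print("w",manip.current_width()); return a
def place(x,y,a,aprev,z):
    a+=np.pi*np.round((aprev-a)/np.pi)
    manip.move_pose([x,y,.14],down(a)); manip.line_to([x,y,z+.012],.12)
    hit=manip.line_to([x,y,z-.0015],.02,force_limit=4); print("hit",hit,manip.current_ee_pos(),"nominal z",z)
    fingers.let_go(); manip.line_to([x,y,.12],.15)
def shot(n,X=None,half=(80,60),s=5,cam="wrist"):
    manip.sleep(.2); p=camera_params(cam); im=camera(cam)
    json.dump({k:np.array(v).tolist() for k,v in p.items()},open(f"pics/{n}.json","w"))
    if X is not None:
        u,v=w2p(p,X)[0].astype(int); u0=int(np.clip(u-half[0],0,640-2*half[0])); v0=int(np.clip(v-half[1],0,480-2*half[1])); print(n,"origin",u0,v0)
        im=cv2.resize(im[v0:v0+2*half[1],u0:u0+2*half[0]],None,fx=s,fy=s,interpolation=cv2.INTER_CUBIC)
    cv2.imwrite(f"pics/{n}.png",im); print("t",manip.current_time_s())
E
python3 - <<'E'
from h import *
T=json.load(open("trays.json"))
a=pick(.5462,-.0203,np.radians(100.5),.058)
x,y,b=T["yellow"]; place(x,y,b,a,.004+.002)
q=down(np.pi); manip.move_pose([x,y+.05,.17],q); shot("y1",[x,y,.01])
manip.move_pose([.545,.0,.20],q); shot("P2",[.547,-.02,.04])
E
```

```text
w 0.025227344015430638 grip 31.20892882347107
w 0.02521053492513451
hit True [ 0.61643829 -0.27909453  0.00600091] nominal z 0.006
y1 origin 238 85
t 15.4583
P2 origin 236 128
t 16.6667
```

```bash
python3 -c "
import cv2,numpy as np
a,b=[cv2.resize(cv2.imread(f'pics/{n}.png'),(400,300)) for n in('y1','P2')]
cv2.imwrite('pics/c1.png',np.hstack([a,b]))"
```

```text
(no output)
```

View pics/c1.png

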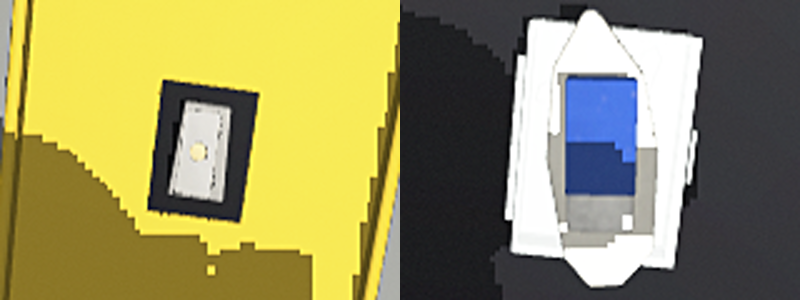

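View pics/P2.png

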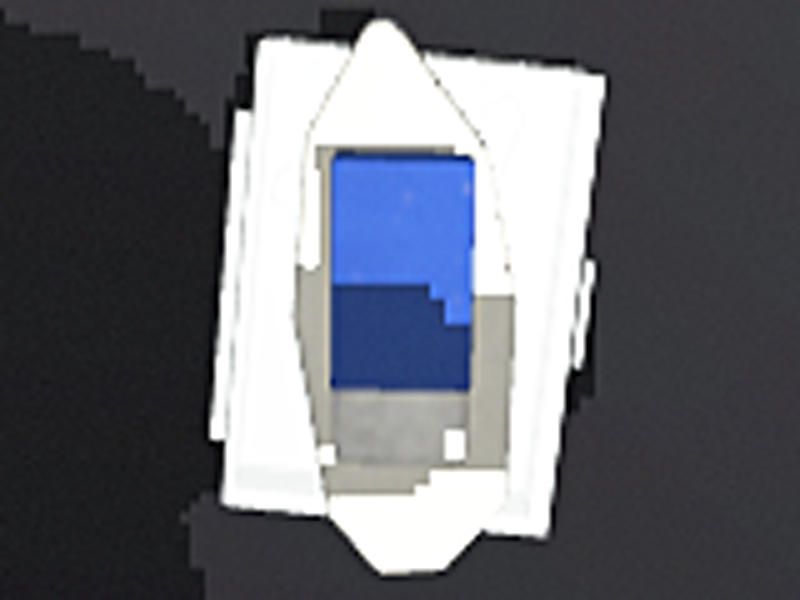

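The sharpener sits flat, centred and aligned on its mark (c1, about 199,152). The pile hasn't moved; the eraser spans P2 crop (331,155)–(470,465). Eraser next.

```bash
python3 - <<'E'
from h import *
T=json.load(open("trays.json"))
a=pick(.5469,-.0216,np.radians(89.2),.0445)
x,y,b=T["blue"]; place(x,y,b,a,.004+.0005)
q=down(np.pi); manip.move_pose([x,y+.05,.17],q); shot("b1",[x,y,.01])
manip.move_pose([.545,.0,.20],q); shot("P3",[.547,-.02,.04])
a,b=[cv2.imread(f'pics/{n}.png') for n in('b1','P3')]
cv2.imwrite('pics/c2.png',np.hstack([a,b])[:,:1600][::2,::2])
E
```

```text
w 0.040736739288625694 grip 31.134907007217407
w 0.04117391977728708
hit True [0.62626312 0.26292512 0.0047214 ] nominal z 0.0045000000000000005
b1 origin 238 85
t 26.8
P3 origin 236 125
t 28.2833
```

View pics/c2.png

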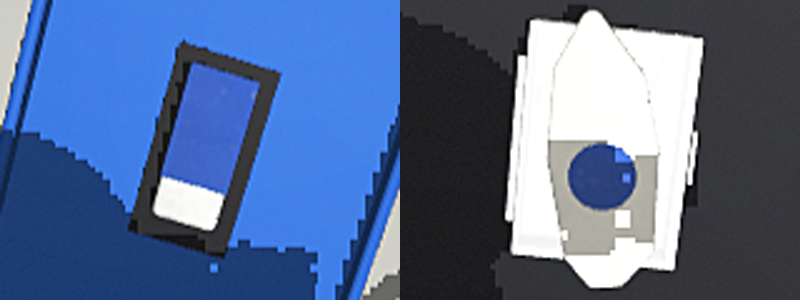

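View pics/P3.png

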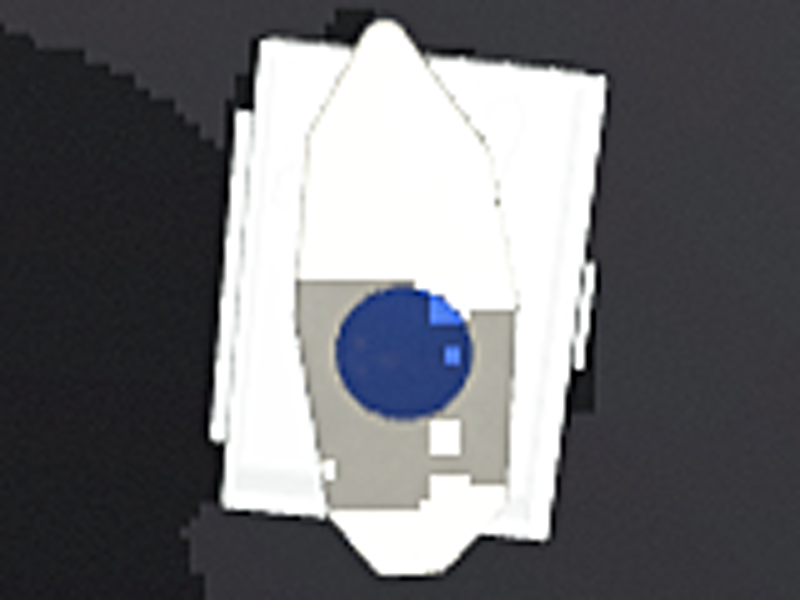

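The eraser is on its mark, aligned (c2, about 205,148). The tape is uncovered and unmoved, with middle vertices at P3 crop (296,310) and (517,303) and tips at (385,18) and (411,575). Now I'll pick the tape across its middle.

```bash
python3 - <<'E'
from h import *
T=json.load(open("trays.json")); p=json.load(open("pics/P3.json"))
w=p2w(p,np.array([(296,310),(517,303),(385,18),(411,575)])/5+[236,125],.044)[:,:2]; print((w*1000).round(1))
c=(w[0]+w[1])/2; t=(w[2]+w[3])/2; print(c,t); y=(c[1]+t[1])/2; x=c[0]
ax=w[3]-w[2]; ang=np.arctan2(ax[1],ax[0]); print(np.degrees(ang))
a=pick(x,y,ang-np.pi/2,.030+.004,40)
x,y,b=T["green"]; place(x,y,b-np.pi/2,a,.004+.004)
q=down(np.pi); manip.move_pose([x,y+.05,.17],q); shot("g1",[x,y,.01])
manip.move_pose([.545,.0,.20],q); shot("P4",[.547,-.02,.04])
a,b=[cv2.imread(f'pics/{n}.png') for n in('g1','P4')]
cv2.imwrite('pics/c3.png',np.hstack([a,b])[::2,::2])
E
```

```text
[[562.4 -19.9]
 [530.3 -21. ]
 [549.4 -61. ]
 [545.6  20.4]]
[ 0.54634391 -0.02043829] [ 0.54749789 -0.02032423]
92.63072481538795
w 0.03082457390716393 grip 39.788272571749985
w 0.03094124149288216
hit True [0.44603396 0.26865684 0.00816025] nominal z 0.008
g1 origin 237 87
t 36.7417
P4 origin 235 125
t 38.2583
```

View pics/c3.png

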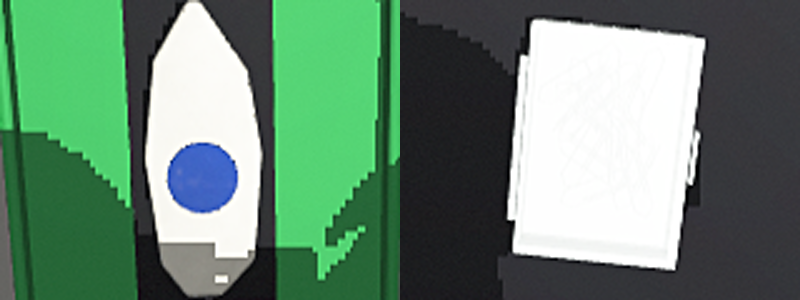

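The tape is on the green mark, aligned and centred (c3, about 204,150). The box stands alone, corners at c3 (531,18), (705,38), (675,270) and (513,255). I'll grip it by its flat ends.

```bash
python3 - <<'E'
from h import *
T=json.load(open("trays.json")); p=json.load(open("pics/P4.json"))
w=p2w(p,(np.array([(531,18),(705,38),(675,270),(513,255)])-[400,0])*2/5+[235,125],.030)[:,:2]; print((w*1000).round(1))
x,y=w.mean(0); ax=w[2]+w[3]-w[0]-w[1]; ang=np.arctan2(ax[1],ax[0]); print(x,y,np.degrees(ang))
a=pick(x,y,ang,.009,50)
x,y,b=T["red"]; place(x,y,b,a,.005)
q=down(np.pi); manip.move_pose([x,y+.06,.2],q); shot("r1",[x,y,.01],(100,75),4)
manip.move_pose([.54,.05,.30],q); shot("s1",cam="scene")
E
```

```text
[[568.  -57.8]
 [516.8 -52.1]
 [524.2  19.2]
 [575.   14.4]]
0.5460225370871219 -0.019090785175797136 84.2429182165516
w 0.06925593647128912 grip 57.62116849422455
w 0.06914921403285808
hit True [ 0.44717128 -0.27722174  0.00619772] nominal z 0.005
r1 origin 218 54
t 48.1417
t 49.5417
```

View pics/r1.png

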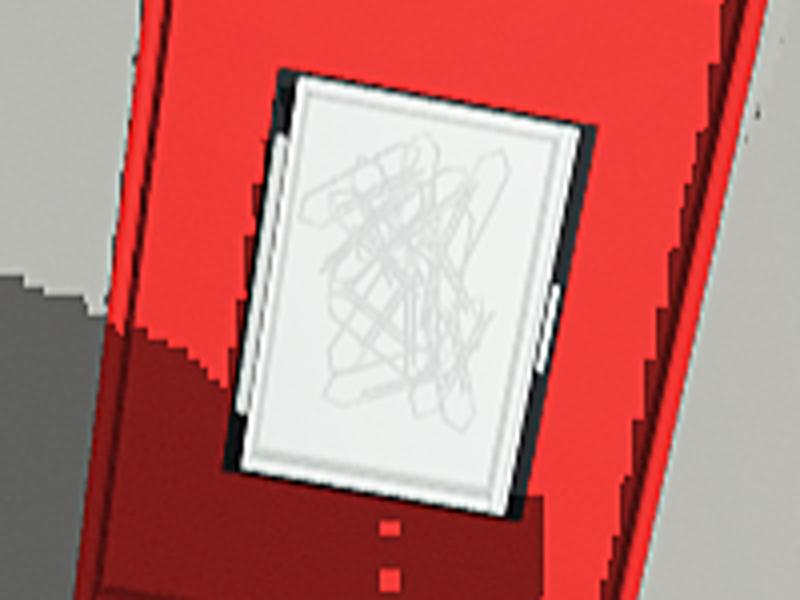

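View pics/s1.png

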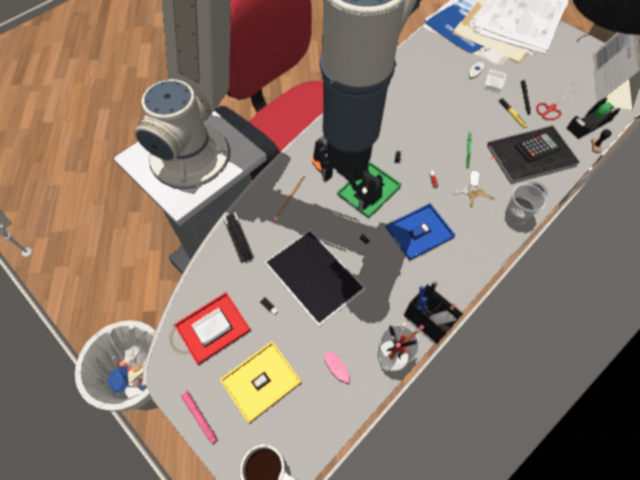

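The box lies flat, centred and aligned on the red mark (r1, about 410,295). The scene view shows the tablet clear, all four things in their own trays and the look-alikes untouched.

```bash
python3 -c "
from plant import job; print(job.sign_off())"
```

```text
the job is handed in; nothing more can be done
None
```

The job is handed in after about 50 s of robot time: the pictures show the sharpener, eraser, correction tape and clip box, moved in that order, each flat and aligned on its own tray's mark, with the tablet clear and the look-alikes untouched.

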